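# Put the lot stamp away in the roll-top box

## Robot

A 6-joint arm with a two-finger parallel gripper is mounted at the origin on a cart in front of the work surface, level with it; the furniture and walls round the work are solid. World frame = base frame: x ahead of the robot, y to its left, z up, the work surface at z = 0. Lengths are in m, angles in rad, forces in N, time in s.
With the tool pointing down it reaches from about 0.275 to 0.975 m from the base axis. Payload 8.4 kg.
Tool frame: the origin (TCP) lies midway between the tips of the shut fingers; the grasp point (between the pads) lies 19 mm behind it; z points along the fingers, y is the direction in which the jaws open and shut (so a half turn about z gives the same grasp; the last joint's range is limited). The gripper opens to 92 mm and grips with 3 to 60 N. Pads are 20 mm wide; open, the fingers measure 128 mm over their backs; the gripper's body (75 mm by 189 mm) begins 69 mm behind the grasp point.
Start: joints at [1.344, 0.353, 1.633, -0, 1.155, -0.002], TCP at [0.139, 0.609, 0.215] pointing down, gripper open.
Joint ranges: [-2.63, 2.63], [-0.92, 2.1], [0.06, 2.66], [-1.3, 4.44], [0, 2.69], [-3.02, 3.02]. Speed limits (rad/s): [2.22, 2.22, 2.79, 3.14, 3.14, 3.14].

## Interface

Orientations are given as [roll, pitch, yaw] about the fixed x, y, z axes, in that order (R = Rz(yaw) Ry(pitch) Rx(roll)).
In Python, from bench import env, viewer gives the robot as it stands.
- The arm moves only by the shell command python3 -m pendant 'ROWS'. ROWS is JSON, one flat list of numbers, 7 for each row, row after row: the shift along the tool's x, y, z in cm, then the turn, a rotation vector about the tool's x, y, z in degrees, then the opening, from 0 (shut) to 1 (fully open). A call has 1 to 12 rows; each row shifts and turns the commanded pose from where the row before left it, along the tool's axes as they then stand; what a row does not reach is not made up. A row lasts 1/12 s, in which the tool goes at most 41.7 mm and 7.16 degrees, less where a joint would pass 70% of its speed; a pose out of reach is approached as far as the arm can. A call with a gripper value outside its range is refused whole. The fingers move at their own pace and stop on an object; the grip force is fixed at half the most. Time passes only in rows, so rows that do not move let the fingers close. It gives the time, the measured TCP pose, the force and the opening at its end, in the units of the state.
- env.observe(): the state, without advancing time (a new reading comes with each control period).
- viewer.grab_frame(name): name is "scene" or "top" or "wrist"; returns a dict with "pixels" (400x640x3 uint8, blue, green, red), "fovy" (degrees; the focal length in pixels is half the picture's height over the tangent of half this angle, whatever the lens; pixels are square), "cx", "cy" (the principal point, pixels), "cam_to_world" (4x4, takes a point from camera to world coordinates). Camera axes: x right, y down, z forward; pixel columns grow to the right and rows downward; lengths in m; the calibration is good to about 2 mm. The wrist camera is an equidistant fisheye: a pixel r from the principal point sees the ray r / f radians off the axis. A picture is of the moment at which its call begins. There is no depth.
- env.job_done(): hands the job in, once; it reports no verdict.
The state is a dict: "t": time; "joint_positions": joint angles; "joint_velocities": joint speeds; "tau": joint torques, N m; "tool_pos": TCP position; "eef_rot": TCP orientation; "force": force on the tool from outside, world axes, zero at the start; "moment": the same for the moment, N m; "width": opening from 0.0 (shut) to 1.0 (fully open).
Only numpy, scipy, OpenCV 4.12 (cv2) and the standard library are available. Lean on these libraries where they do the work, as an engineer would, in place of code of your own. Each camera call takes 0.05 s, during which the arm holds its last target.

## Task

Put the wooden lot stamp away with its ink pad: roll the slatted cover of the box right back, stand the stamp upright on the box's floor in the free space in front of the ink pad and let go of it (set it down, do not drop it), then roll the cover fully shut again. Leave the ink pad and everything else on the bench where it is.

Things in the scene. Friction and masses are not known exactly. Their poses are not given: they have to be found in the camera images.
- stamp_box: Half-round roll-top box fixed to the bench, 264 mm deep (x), 300 wide (y), 167 high: grey end cheeks and rear shell, the front closed by a slatted aluminium cover. Origin: centre of its underside, on the bench; x points to the back, y left, z up; the front faces the robot, turned by up to 0.2 rad.
- track_axis (a point): Middle of the line about which the cover's round track runs, along the box's y, 35 mm above the box's origin. The slats run at radius 120 mm (7 thick); the fixed rear shell (radius 130) lies outside them; the solid end cheeks are half discs of radius 132, 280 mm apart inside.
- box_floor (a point): Point on the plywood floor of the box (floor 10 mm above the bench), in the middle of the free space in front of the ink pad, 62 mm in front of the box's origin. With the cover back, the opening above runs from the sill (its inner face 61 mm in front of this point, its top 50 mm above the bench) to about 60 mm behind this point, 280 mm wide.
- cover (a joint): Angle of the slatted cover along its track: 0 = fully shut, 1.45 rad = fully rolled back (both are stops). It starts between 0 and 0.3. It moves stiffly (about 2 to 4 N at the knob) and stays where it is left.
- knob_grip (a point): Centre of the cover's black pull knob: a cylinder 26 mm in diameter, 36 long, axis along the box's y (fingers closing along y take its flat ends), on a 14 mm wide stem on the lowest slat, at mid-width. At joint value q it lies in the box's frame at x = -157 cos(0.248 + q), y = 0, z = 35 + 157 sin(0.248 + q) mm; it turns with the cover.
- stamp_mid (a point): Centre (25.5 mm above its underside) of the wooden lot stamp, standing upright on the bench, left of the box or to the right in front of it: a foot 46 x 64 x 22 mm (x, y, z) with an upright grip 32 x 50 mm on it, 51 mm high in all. The point's x runs across the grip's 32 mm, z up. About 50 g.
- ink_pad: Flat dark ink pad with grey lid, 74 x 96 x 19 mm, lying on the box's floor in the rear half under the shell. Origin: centre of its underside. To be left there.
- grease_tin: Round tin with a red lid, 55 mm in diameter, 50 high, a bystander; origin: centre of its underside.
- masking_tape: Roll of masking tape lying flat, 104 mm in diameter, 24 high, a bystander; origin: centre of its underside.
- talc_pot: White pot with a green lid, 66 mm in diameter, 78 high, a bystander; origin: centre of its underside.
- oil_bottle: Slim bottle with a red spout, 42 mm in diameter, 150 high, a bystander; origin: centre of its underside.
- lot_stamp: The same lot stamp; origin: centre of its underside.
Not all that is in view belongs to the job. Of the things like the lot_stamp, leave any that is black; of the rest the smaller one is meant.

How it is judged:
By the outcome, as a careful person would: the job done as asked, in the order asked, and still so for the second after the job is handed in, with the robot touching nothing.
It also fails if it takes over 67 s, if anything falls off the work surface, if the arm or the gripper's body presses on something with over 40 N, if the wrist force passes 120 N, or if a joint passes its speed limit or range.

## Working session

There is one attempt and no reset: what is moved stays moved. The work goes in short steps, Python scripts to look and compute and a shell command to move; the robot and the scene stay as the last step left them, time stands still between calls to the robot, and variables do not carry over. Pictures are saved under pics/ and viewed, and the job is handed in when it is done.

```bash
ls; mkdir -p pics; python3 - <<'E'
from bench import env, viewer
import cv2
print(env.observe())
for n in("scene","top","wrist"):
    f=viewer.grab_frame(n); cv2.imwrite(f"pics/{n}0.png",f["pixels"]); print(n,f["fovy"],f["cx"],f["cy"],f["cam_to_world"])
E
```

```text
pics
{'t': 0.0, 'joint_positions': array([ 1.34359179e+00,  3.53681081e-01,  1.63415100e+00,  2.53537408e-05,
        1.15519458e+00, -2.40891859e-03]), 'joint_velocities': array([-0.00042351, -0.00013198, -0.00187749,  0.0014765 ,  0.00253964,
        0.00146222]), 'tau': array([ 1.31963625e-03, -5.93843079e+01, -3.34219301e+01,  6.97519770e-02,
        2.33206514e-02, -2.18122881e-05]), 'tool_pos': array([0.13919929, 0.60877813, 0.21383591]), 'eef_rot': array([-3.14015871e+00, -2.66350940e-05,  2.91678677e+00]), 'force': array([-0.04322116, -0.58869064, -0.26034607]), 'moment': array([-0.00623435, -0.03636309, -0.01411555]), 'width': 0.9975148917667496}
scene 45.40084711248518 317.3123628840282 202.46010497692933 [[-0.17085672  0.81963829 -0.54680988  1.21883451]
 [ 0.98528219  0.14505478 -0.09043296  0.065492  ]
 [ 0.00519507 -0.55421312 -0.83235859  1.14576724]
 [ 0.          0.          0.          1.        ]]
top 52.02968665463664 319.6178541959269 201.09739122031465 [[ 0.00899027 -0.99674283  0.08014306  0.42045195]
 [-0.99991061 -0.00975413 -0.00914487 -0.04220688]
 [ 0.00989681 -0.08005368 -0.99674142  1.29387143]
 [ 0.          0.          0.          1.        ]]
wrist 65.70646984690485 322.3634453817361 201.269822470562 [[ 2.22453396e-01  9.39167816e-01  2.61683589e-01  6.61651547e-02]
 [ 9.74943113e-01 -2.14113412e-01 -6.03437945e-02  6.25854273e-01]
 [-6.42983457e-04  2.68550295e-01 -9.63265449e-01  3.84568077e-01]
 [ 0.00000000e+00  0.00000000e+00  0.00000000e+00  1.00000000e+00]]
```

View pics/top0.png

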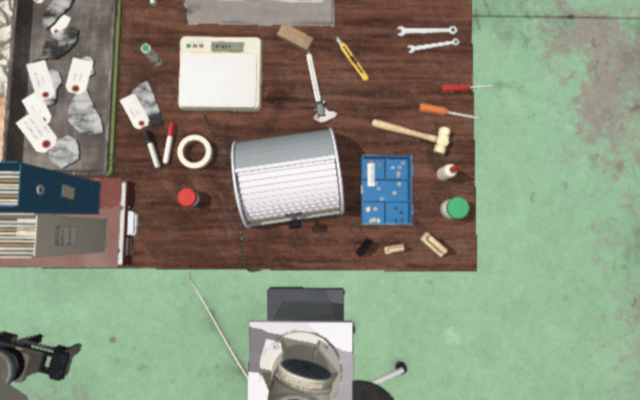

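View pics/scene0.png

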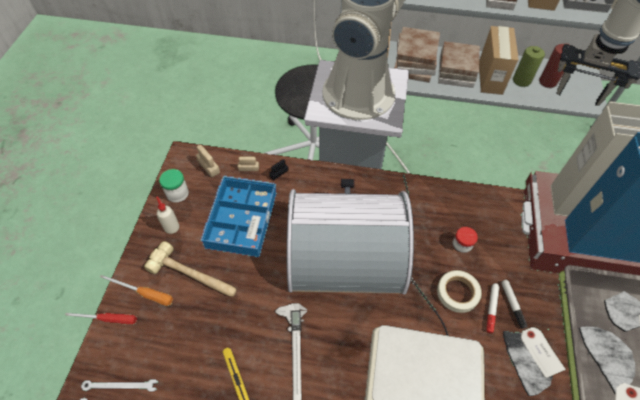

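View pics/wrist0.png

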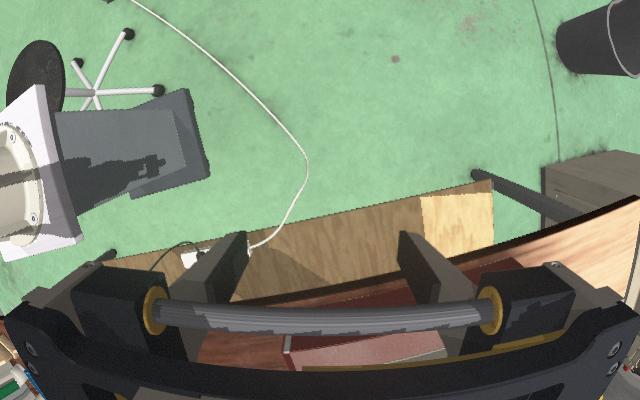

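```bash
cat > h.py <<'E'
import numpy as np, cv2
from bench import env, viewer
def ray(f,u,v):
    fl=200/np.tan(np.radians(f["fovy"])/2); M=f["cam_to_world"]
    x,y=(u-f["cx"])/fl,(v-f["cy"])/fl
    d=np.array([x,y,1.]); return M[:3,3],M[:3,:3]@d
def onz(f,u,v,z):
    o,d=ray(f,u,v); return o+d*(z-o[2])/d[2]
def proj(f,p):
    fl=200/np.tan(np.radians(f["fovy"])/2); M=f["cam_to_world"]
    c=M[:3,:3].T@(np.asarray(p)-M[:3,3]); return c[0]/c[2]*fl+f["cx"],c[1]/c[2]*fl+f["cy"]
def crop(f,x0,y0,x1,y1,k,name):
    cv2.imwrite(name,cv2.resize(f["pixels"][y0:y1,x0:x1],None,fx=k,fy=k,interpolation=cv2.INTER_CUBIC))
E
python3 - <<'E'
from h import *
t=viewer.grab_frame("top"); s=viewer.grab_frame("scene")
crop(t,340,225,460,270,6,"pics/c1.png")
crop(s,180,135,300,195,6,"pics/c2.png")
crop(t,220,120,350,240,5,"pics/c3.png")
crop(s,280,170,420,300,4,"pics/c4.png")
E
```

```text
(no output)
```

View pics/c1.png

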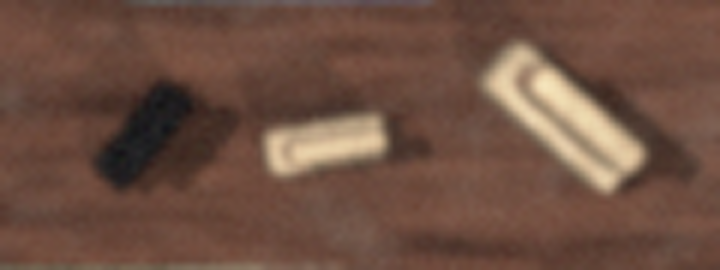

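View pics/c2.png

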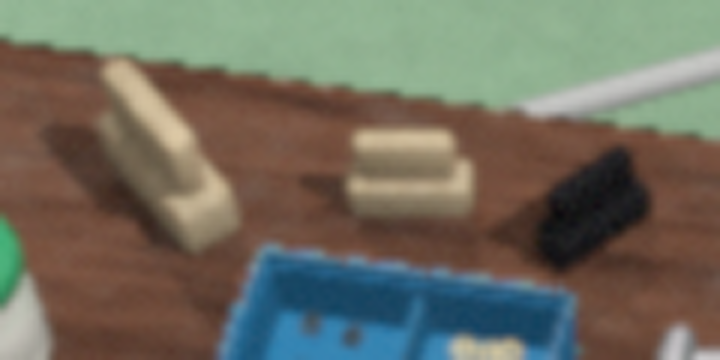

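View pics/c3.png

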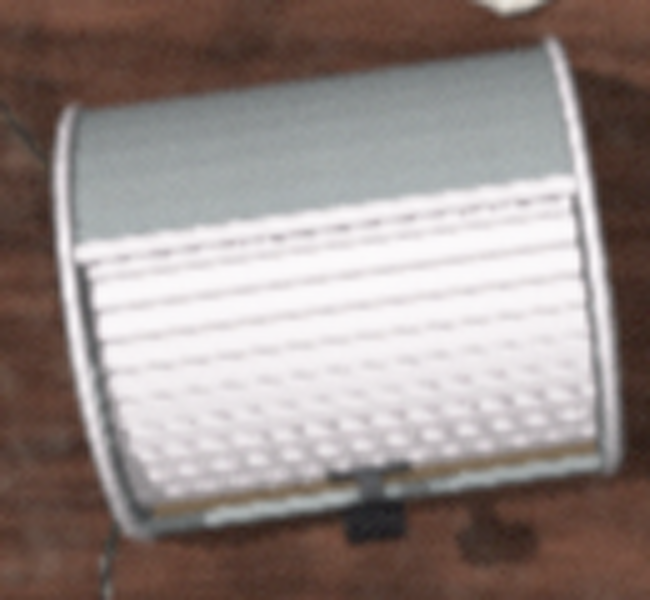

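View pics/c4.png

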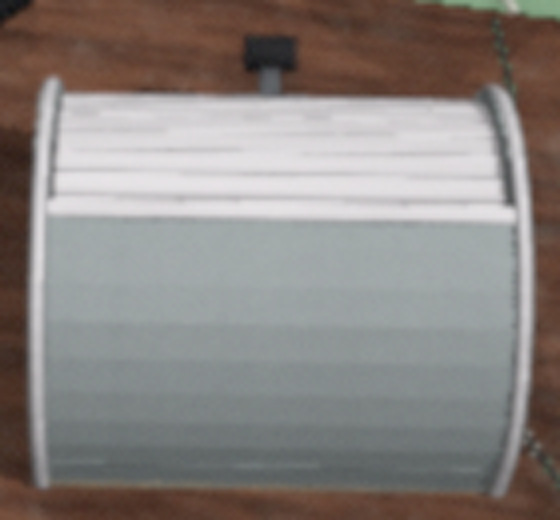

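```bash
cat >> h.py <<'E'
def tri(fs,uvs):
    A=np.zeros((3,3));b=np.zeros(3)
    for f,(u,v) in zip(fs,uvs):
        o,d=ray(f,u,v);d=d/np.linalg.norm(d);P=np.eye(3)-np.outer(d,d);A+=P;b+=P@o
    p=np.linalg.solve(A,b); return p,[np.subtract(proj(f,p),uv).round(1) for f,uv in zip(fs,uvs)]
def blob(f,mask,x0,y0,x1,y1):
    m=np.zeros(mask.shape,np.uint8);m[y0:y1,x0:x1]=mask[y0:y1,x0:x1]
    c=max(cv2.findContours(m*255,cv2.RETR_EXTERNAL,cv2.CHAIN_APPROX_NONE)[0],key=cv2.contourArea)
    return c
E
python3 - <<'E'
from h import *
t=viewer.grab_frame("top"); s=viewer.grab_frame("scene")
def C(x,y,k,ox,oy): return ((x+.5)/k-.5+ox,(y+.5)/k-.5+oy)
T=lambda x,y:C(x,y,5,220,120); S=lambda x,y:C(x,y,4,280,170)
L=tri([t,s],[T(77,255),S(515,217)])
R=tri([t,s],[T(577,188),S(50,210)])
K=tri([t,s],[T(375,522),S(271,53)])
print("L",L,"\nR",R,"\nK",K)
d=L[0]-R[0]; print("yaw",np.arctan2(-d[0],d[1]),np.linalg.norm(d))
rl=onz(t,*T(62,112),.035);rr=onz(t,*T(553,40),.035); print("rear",rl,rr,np.arctan2(-(rl-rr)[0],(rl-rr)[1]))
rl=onz(s,*S(497,494),0);rr=onz(s,*S(40,488),0); print("rear bot",rl,rr,np.arctan2(-(rl-rr)[0],(rl-rr)[1]))
# stamp
for f,b,nm in((t,(380,238,410,260),'t'),(s,(232,150,266,176),'s')):
    hsv=cv2.cvtColor(f["pixels"],cv2.COLOR_BGR2HSV); m=((hsv[...,2]>130)&(hsv[...,1]<130)).astype(np.uint8)
    c=blob(f,m,*b); r=cv2.minAreaRect(c); print(nm,r,cv2.boundingRect(c)); 
    for p in cv2.boxPoints(r): print(p, onz(f,*p,.022),onz(f,*p,0.051))
# stamp footprint corners from crop c2
for n,p in dict(footBL=(347,215),footBR=(468,216)).items(): print(n,onz(s,*C(*p,6,180,135),0))
for n,p in dict(gtl=(355,132),gtr=(452,132),gbl=(353,158),gbr=(452,158)).items(): print(n,onz(s,*C(*p,6,180,135),.051))
for n,p in dict(tl=(263,132),tr=(382,113),br=(388,158),bl=(272,178)).items(): print(n,onz(t,*C(*p,6,340,225),.022))
E
```

```text
L (array([0.59447218, 0.18437729, 0.16046891]), [array([-0.2,  0. ]), array([-0.2,  0. ])]) 
R (array([ 0.6358935 , -0.09350677,  0.15632859]), [array([-0.4,  0.1]), array([-0.5, -0. ])]) 
K (array([0.44904079, 0.02004119, 0.09168778]), [array([-0.2,  0. ]), array([-0.2, -0. ])])
yaw 0.14797023671656867 0.28098473220255343
rear [0.70346745 0.22052146 0.035     ] [ 0.75261774 -0.08478296  0.035     ] 0.15961829409306613
rear bot [0.70216129 0.2067537  0.        ] [ 0.74871675 -0.08193581  0.        ] 0.1598882587889366
t ((393.8265686035156, 248.87281799316406), (8.36314582824707, 20.37566375732422), 81.25383758544922) (384, 244, 21, 11)
[383.12137 246.289  ] [ 0.38449612 -0.2514402   0.022     ] [ 0.38531595 -0.24666946  0.051     ]
[403.2601  243.19073] [ 0.39457392 -0.31389004  0.022     ] [ 0.39516396 -0.30769538  0.051     ]
[404.53177 251.45663] [ 0.36919397 -0.31763947  0.022     ] [ 0.3703627  -0.31135932  0.051     ]
[384.39304 254.5549 ] [ 0.3591596  -0.25528393  0.022     ] [ 0.36055713 -0.25042555  0.051     ]
s ((248.0, 162.5), (13.0, 20.0), 90.0) (238, 156, 21, 14)
[238. 156.] [ 0.35641079 -0.32090323  0.022     ] [ 0.37866655 -0.3109319   0.051     ]
[258. 156.] [ 0.34586175 -0.26156485  0.022     ] [ 0.36838974 -0.2531248   0.051     ]
[258. 169.] [ 0.3939595  -0.24977859  0.022     ] [ 0.41524627 -0.2416427   0.051     ]
[238. 169.] [ 0.40429528 -0.30799462  0.022     ] [ 0.42531533 -0.2983564   0.051     ]
footBL [ 0.39386426 -0.31562936  0.        ]
footBR [ 0.38387585 -0.25575214  0.        ]
gtl [ 0.38041343 -0.30819185  0.051     ]
gtr [ 0.3721143  -0.26150636  0.051     ]
gbl [ 0.39630751 -0.3049237   0.051     ]
gbr [ 0.3878951  -0.25757982  0.051     ]
tl [ 0.38359927 -0.2523513   0.022     ]
tr [ 0.3938779  -0.31385359  0.022     ]
br [ 0.37084416 -0.31677967  0.022     ]
bl [ 0.36010775 -0.25690615  0.022     ]
```

Candidates: the black block at top (365,247) is excluded. The small pale stamp at (394,249) and the large one at (434,244) remain. The smaller, at (394,249), fits, and its long side measures about 64 mm. The crops c1 and c2 confirm this. The box sits at about (0.594, 0.043), yaw 0.157, with the cover at about 0.12.

Next I move towards the knob.

```bash
python3 -m pendant '[-2.4,-2.8,-0.2,0,0,0,1, -2.4,-2.8,-0.2,0,0,0,1, -2.4,-2.8,-0.2,0,0,0,1, -2.4,-2.8,-0.2,0,0,0,1, -2.4,-2.8,-0.2,0,0,0,1, -2.4,-2.8,0,0,0,0,1, -2.4,-2.8,0,0,0,0,1, -2.4,-2.8,0,0,0,0,1, -2.4,-2.8,0,0,0,0,1, -2.4,-2.8,0,0,0,0,1, -2.4,-2.8,0,0,0,0,1, -2.4,-2.8,0,0,0,0,1]'
```

```text
t: 1.35
tool_pos: [0.3456, 0.216, 0.2249]
eef_rot: [3.141, 0.001, 2.917]
force: [1.3, 0.3, -0.5]
width: 0.999
```

```bash
python3 -m pendant '[-1,-2,0,0,0,-5.5,1, -1,-2,0,0,0,-5.5,1, -1,-2,0,0,0,-5.5,1, -1,-2,0,0,0,-5.4,1, 0,0,0,0,0,0,1, 0,0,0,0,0,0,1]'
cat >> h.py <<'E'
O=np.array([.594,.0428,0]);YAW=.157
def rot(e):
    from scipy.spatial.transform import Rotation as R
    return R.from_euler("xyz",e).as_matrix()
def boxpt(x,y,z): c,s=np.cos(YAW),np.sin(YAW); return O+[c*x-s*y,s*x+c*y,z]
def go(p,yaw=None):
    s=env.observe();R=rot(s["eef_rot"]);d=R.T@(np.asarray(p)-s["tool_pos"])*100
    print("t",round(s["t"],2),"pos",s["tool_pos"].round(4),"rot",s["eef_rot"].round(3),"F",s["force"].round(1),"w",round(s["width"],3))
    print("shift cm",d.round(2), "turnz deg", None if yaw is None else round(-np.degrees((yaw-s["eef_rot"][2]+np.pi/2)%np.pi-np.pi/2),2))
E
python3 - <<'E'
from h import *
K=[.449,.020,.0917-.014]
print(env.observe()["joint_positions"].round(2))
go([K[0],K[1],.19],YAW); w=viewer.grab_frame("wrist"); cv2.imwrite("pics/w1.png",w["pixels"])
E
```

```text
t: 1.85
tool_pos: [0.3787, 0.1344, 0.2247]
eef_rot: [3.141, 0.0, -2.988]
force: [-0.1, -0.3, 0.3]
width: 1.001
[ 0.34 -0.02  2.07  0.    1.1  -1.39]
t 1.85 pos [0.3787 0.1344 0.2247] rot [ 3.141  0.    -2.988] F [-0.1 -0.3  0.3] w 1.001
shift cm [ -5.2  -12.38   3.47] turnz deg -0.2
```

View pics/w1.png

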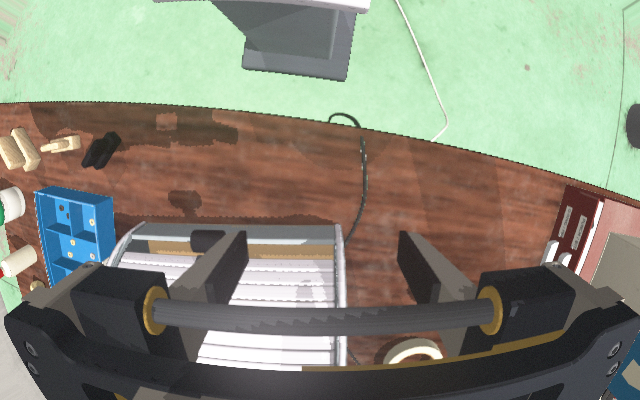

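The wrist view shows the stamps at upper left (60,145), the knob at about (207,240) and the box. I move above the knob.

```bash
python3 -m pendant '[-1.3,-3.1,0.9,0,0,0,1, -1.3,-3.1,0.9,0,0,0,1, -1.3,-3.1,0.9,0,0,0,1, -1.3,-3.1,0.8,0,0,-0.2,1, 0,0,0,0,0,0,0.8, 0,0,0,0,0,0,0.7]'
python3 - <<'E'
from h import *
K=[.449,.020,.0917-.014]
go(K,YAW); w=viewer.grab_frame("wrist"); cv2.imwrite("pics/w2.png",w["pixels"])
E
```

```text
t: 2.4
tool_pos: [0.4492, 0.0206, 0.189]
eef_rot: [3.141, -0.001, -2.984]
force: [-0.2, 0.0, -0.4]
width: 0.878
t 2.4 pos [0.4492 0.0206 0.189 ] rot [ 3.141e+00 -1.000e-03 -2.984e+00] F [-0.2  0.  -0.4] w 0.878
shift cm [ 1.000e-02 -6.000e-02  1.113e+01] turnz deg 0.03
```

View pics/w2.png

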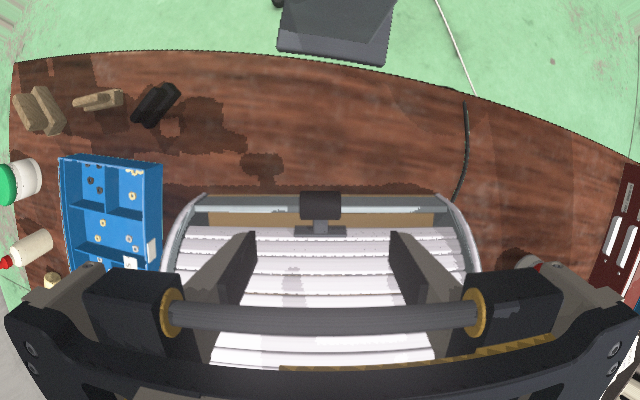

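The knob at (320,205) sits centred between the fingers. I'll verify this with a ray.

```bash
cat >> h.py <<'E'
def wray(f,u,v):
    fl=200/np.tan(np.radians(f["fovy"])/2);M=f["cam_to_world"]
    x,y=u-f["cx"],v-f["cy"];r=np.hypot(x,y);a=r/fl
    d=np.array([np.sin(a)*x/max(r,1e-9),np.sin(a)*y/max(r,1e-9),np.cos(a)]); return M[:3,3],M[:3,:3]@d
def wonz(f,u,v,z):
    o,d=wray(f,u,v);return o+d*(z-o[2])/d[2]
E
python3 - <<'E'
from h import *
w=viewer.grab_frame("wrist")
print(w["cam_to_world"][:3,3])
for p in((300,205),(340,205),(320,192),(320,205),(320,218)): print(p,wonz(w,*p,.0917))
E
```

```text
[0.37493047 0.00930014 0.3599983 ]
(300, 205) [0.45512575 0.00196365 0.0917    ]
(340, 205) [0.44939727 0.03764498 0.0917    ]
(320, 192) [0.44033073 0.01791891 0.0917    ]
(320, 205) [0.45225545 0.01981131 0.0917    ]
(320, 218) [0.46447543 0.02174799 0.0917    ]
```

```bash
python3 -m pendant '[0,0,2.8,0,0,0,0.7, 0,0,2.8,0,0,0,0.7, 0,0,2.8,0,0,0,0.7, 0,0,2.7,0,0,0,0.7, 0,0,0,0,0,0,0.7, 0,0,0,0,0,0,0, 0,0,0,0,0,0,0, 0,0,0,0,0,0,0, 0,0,0,0,0,0,0, 0,0,0,0,0,0,0, 0,0,0,0,0,0,0]'
python3 - <<'E'
from h import *
go(boxpt(0,0,.0),YAW)
q0=.121; prev=None
# arc table in tool x (=-box x), tool z(=-z), 15 steps to q=1.46
import numpy as np
qs=np.linspace(q0,1.46,19); a=.248+qs
bx=-15.7*np.cos(a);bz=15.7*np.sin(a)
print(np.c_[-np.diff(bx),-np.diff(bz)].round(2).tolist())
E
```

```text
t: 3.42
tool_pos: [0.4507, 0.0188, 0.0801]
eef_rot: [-3.138, 0.003, -2.979]
force: [2.0, -16.4, 1.9]
width: 0.391
t 3.42 pos [0.4507 0.0188 0.0801] rot [-3.138e+00  3.000e-03 -2.979e+00] F [  2.  -16.4   1.9] w 0.391
shift cm [-14.5    0.09   8.05] turnz deg 0.31
[[-0.46, -1.07], [-0.54, -1.04], [-0.62, -0.99], [-0.69, -0.94], [-0.76, -0.89], [-0.82, -0.83], [-0.88, -0.77], [-0.93, -0.7], [-0.98, -0.63], [-1.03, -0.55], [-1.07, -0.48], [-1.1, -0.4], [-1.12, -0.31], [-1.14, -0.23], [-1.16, -0.14], [-1.17, -0.06], [-1.17, 0.03], [-1.16, 0.12]]
```

```bash
python3 -m pendant '[0,-0.18,0,0,0,0,0, -0.46,0,-1.07,0,0,0,0, -0.54,0,-1.04,0,0,0,0, -0.62,0,-0.99,0,0,0,0, -0.69,0,-0.94,0,0,0,0, -0.76,0,-0.89,0,0,0,0, -0.82,0,-0.83,0,0,0,0, 0,0,0,0,0,0,0]'
```

```text
t: 4.08
tool_pos: [0.4896, 0.0247, 0.1382]
eef_rot: [-3.14, 0.002, -2.981]
force: [-0.4, -6.1, 3.5]
width: 0.39
```

```bash
python3 - <<'E'
from h import *
s=env.observe(); c,sn=np.cos(YAW),np.sin(YAW); d=s["tool_pos"]-O
bx=c*d[0]+sn*d[1]; by=-sn*d[0]+c*d[1]; bz=d[2]+.014-.035
print(bx,by,bz,np.hypot(bx,bz),np.arctan2(bz,-bx)-.248, s["force"],s["moment"])
E
```

```text
-0.10598485960769864 -0.0015380629419194623 0.1171922637607975 0.15800891478471688 0.5875735454775385 [-0.36077251 -6.05118122  3.49196951] [-1.00983984  0.23478189 -0.20996799]
```

```bash
python3 -m pendant '[-0.88,0,-0.77,0,0,0,0, -0.93,0,-0.7,0,0,0,0, -0.98,0,-0.63,0,0,0,0, -1.03,-0.05,-0.55,0,0,0,0, -1.07,0,-0.48,0,0,0,0, -1.1,0,-0.4,0,0,0,0, -1.12,0,-0.31,0,0,0,0, -1.14,0,-0.23,0,0,0,0, -1.16,0,-0.14,0,0,0,0, -1.17,0,-0.06,0,0,0,0, -1.17,0,0.03,0,0,0,0, 0,0,0,0,0,0,0]'
cat >> h.py <<'E'
def kn(off=.014):
    s=env.observe(); c,sn=np.cos(YAW),np.sin(YAW); d=s["tool_pos"]-O
    bx=c*d[0]+sn*d[1]; by=-sn*d[0]+c*d[1]; bz=d[2]+off-.035
    print("box x,y,z-axis",round(bx,4),round(by,4),round(bz,4),"r",np.hypot(bx,bz).round(4),"q",round(np.arctan2(bz,-bx)-.248,3), s["force"].round(1),s["moment"].round(2),s["t"])
E
python3 -c "
from h import *
kn()"
```

```text
t: 5.08
tool_pos: [0.6051, 0.0427, 0.1789]
eef_rot: [-3.14, 0.001, -2.981]
force: [2.1, -5.5, 0.4]
width: 0.389
box x,y,z-axis 0.011 -0.0019 0.1579 r 0.1583 q 1.392 [ 2.1 -5.5  0.4] [-0.97 -0.08 -0.09] 5.0833
```

```bash
python3 -m pendant '[-0.6,0,0.05,0,0,0,0, -0.5,0,0.05,0,0,0,0, -0.3,0,0.03,0,0,0,0, 0,0,0,0,0,0,0]'
python3 -c "
from h import *
kn()"
```

```text
t: 5.42
tool_pos: [0.6176, 0.0446, 0.1776]
eef_rot: [-3.14, -0.001, -2.981]
force: [1.4, -6.4, -1.0]
width: 0.392
box x,y,z-axis 0.0236 -0.0019 0.1566 r 0.1584 q 1.472 [ 1.4 -6.4 -1. ] [-1.06  0.22 -0.12] 5.4167
```

```bash
python3 -m pendant '[-0.3,0,0.05,0,0,0,0, -0.3,0,0.05,0,0,0,0, 0,0,0,0,0,0,0]'
python3 -c "
from h import *
kn()"
```

```text
t: 5.67
tool_pos: [0.619, 0.0448, 0.1773]
eef_rot: [-3.14, -0.01, -2.981]
force: [-19.6, -9.3, 20.7]
width: 0.39
box x,y,z-axis 0.025 -0.0019 0.1563 r 0.1582 q 1.481 [-19.6  -9.3  20.7] [-1.7   3.63 -0.25] 5.6667
```

```bash
python3 -m pendant '[0.2,0,0,0,0,0,0, 0,0,0,0,0,0,0.7, 0,0,0,0,0,0,0.7, 0,0,0,0,0,0,0.7, 0,0,-2.5,0,0,0,0.7, 0,0,-3,0,0,0,1, 0,0,-3,0,0,0,1, 3.5,0,-1,0,0,0,1, 3.5,0,0,0,0,0,1, 3.5,0,0,0,0,0,1, 3.5,0,0,0,0,0,1, 0,0,0,0,0,0,1]'
python3 - <<'E'
from h import *
go([.378,-.284,.20],.166); kn()
t=viewer.grab_frame("top");s=viewer.grab_frame("scene");w=viewer.grab_frame("wrist")
cv2.imwrite("pics/w3.png",w["pixels"]);crop(t,220,110,350,240,4,"pics/t3.png");crop(s,280,150,420,300,4,"pics/s3.png")
E
```

```text
t: 6.67
tool_pos: [0.4779, 0.0235, 0.2709]
eef_rot: [3.141, -0.003, -2.981]
force: [1.1, 0.2, -0.1]
width: 0.997
t 6.67 pos [0.4779 0.0235 0.2709] rot [ 3.141e+00 -3.000e-03 -2.981e+00] F [ 1.1  0.2 -0.1] w 0.997
shift cm [ 14.76 -28.76   7.13] turnz deg -0.29
box x,y,z-axis -0.1177 -0.0009 0.2499 r 0.2762 q 0.883 [ 1.1  0.2 -0.1] [-0.01 -0.06  0.05] 6.6667
```

View pics/w3.png

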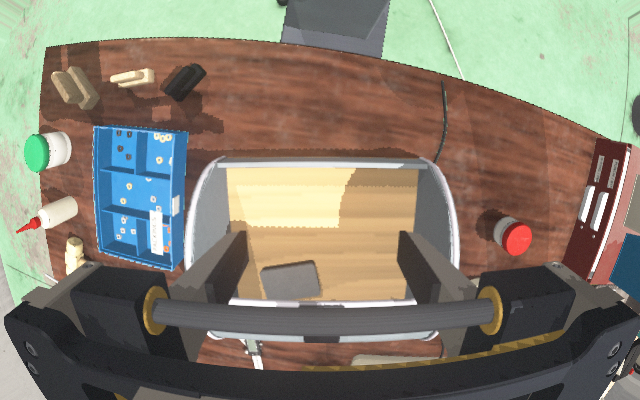

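View pics/t3.png

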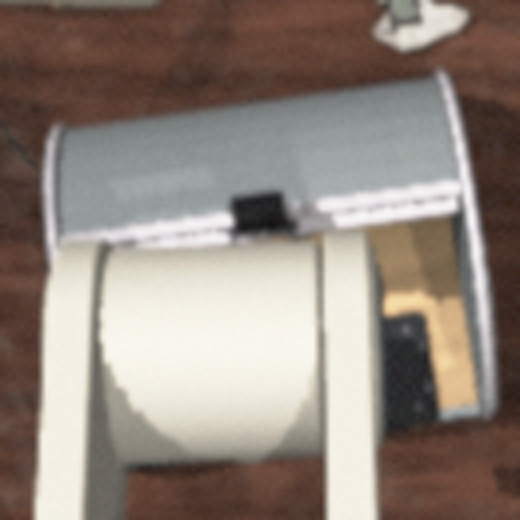

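View pics/s3.png

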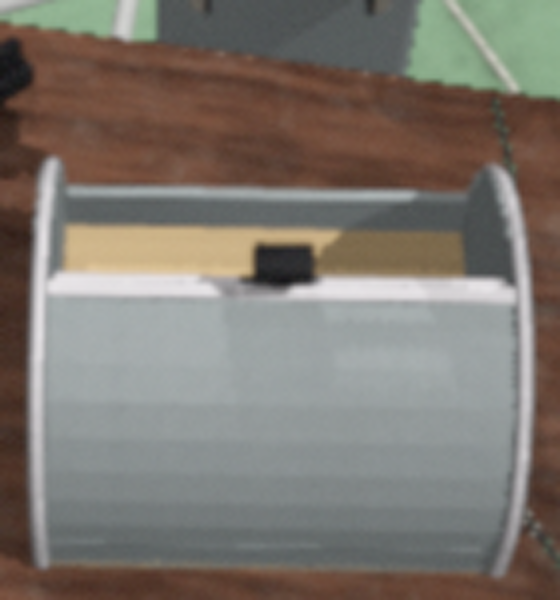

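The cover is back. The ink pad shows at wrist (290,280) and the sill at wrist row ~163. I measure both.

```bash
python3 - <<'E'
from h import *
t=viewer.grab_frame("top");s=viewer.grab_frame("scene");w=viewer.grab_frame("wrist")
crop(w,190,150,450,345,3,"pics/w3c.png"); crop(w,40,50,220,130,4,"pics/w3s.png")
def C(x,y,k,ox,oy): return ((x+.5)/k-.5+ox,(y+.5)/k-.5+oy)
print("knob",tri([t,s],[C(260,212,4,220,110),C(285,264,4,280,150)]))
c,sn=np.cos(YAW),np.sin(YAW)
B=lambda p:np.array([c*(p-O)[0]+sn*(p-O)[1],-sn*(p-O)[0]+c*(p-O)[1],p[2]]).round(4)
for n,p,z in(("silltopL",(235,160),.05),("sillR",(415,163),.05),("padfl",(262,269),.029),("padfr",(316,262),.029)): print(n,B(wonz(w,*p,z)),wonz(w,*p,z))
np.savez("pics/w3.npz",M=w["cam_to_world"],fovy=w["fovy"],cx=w["cx"],cy=w["cy"])
E
```

```text
knob (array([0.61336615, 0.04494738, 0.18886473]), [array([-0.4,  0. ]), array([-0.4, -0. ])])
silltopL [-0.1316 -0.1156  0.05  ] [ 0.48205793 -0.09197845  0.05      ]
sillR [-0.1289  0.1206  0.05  ] [0.44783652 0.14173318 0.05      ]
padfl [ 0.0373 -0.0924  0.029 ] [ 0.64527083 -0.04264449  0.029     ]
padfr [ 0.0236 -0.0101  0.029 ] [0.61885863 0.03655826 0.029     ]
```

View pics/w3c.png

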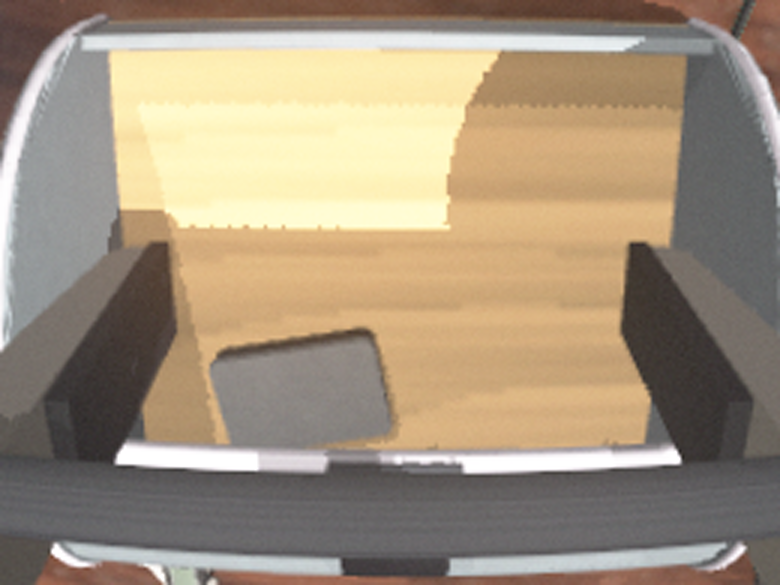

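View pics/w3s.png

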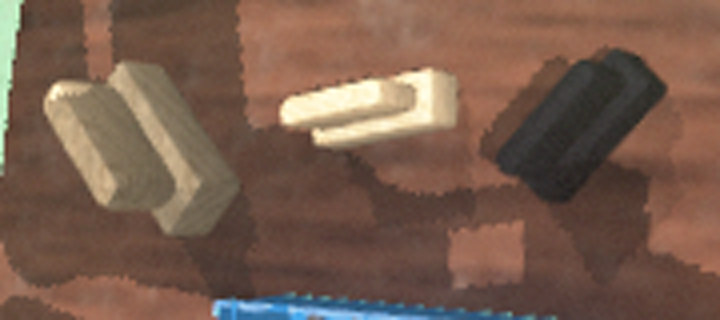

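Wrist crop w3s confirms three stamps: large at (75,87), small pale at (132,78), black at (183,82). I take the small pale one. It has flat broad sides, so I'll grip across its thickness and place it turned 90°, with the jaws along the box's y.

```bash
python3 -m pendant '[1.8,-3.6,0.7,0,0,0,1, 1.8,-3.6,0.7,0,0,0,1, 1.8,-3.6,0.7,0,0,0,1, 1.8,-3.6,0.7,0,0,0,1, 1.8,-3.6,0.7,0,0,0,1, 1.8,-3.6,0.7,0,0,0,1, 1.8,-3.6,0.7,0,0,0,1, 1.8,-3.6,0.7,0,0,0,1]' && python3 -m pendant '[0,0,0,0,0,6.9,1, 0,0,0,0,0,6.9,1, 0,0,0,0,0,6.9,1, 0,0,0,0,0,6.9,1, 0,0,0,0,0,6.9,1, 0,0,0,0,0,6.9,1, 0,0,0,0,0,6.9,1, 0,0,0,0,0,6.9,1, 0,0,0,0,0,6.9,1, 0,0,0,0,0,6.9,1, 0,0,0,0,0,6.9,1, 0,0,0,0,0,6.9,1]' && python3 -m pendant '[0,0,0,0,0,6.5,0.8, 0,0,0,0,0,0,0.8, 0,0,0,0,0,0,0.8]'
python3 - <<'E'
from h import *
go([.381,-.284,.10],.166+np.pi/2)
w=viewer.grab_frame("wrist"); cv2.imwrite("pics/w4.png",w["pixels"])
E
```

```text
t: 7.63
tool_pos: [0.3874, -0.2857, 0.2148]
eef_rot: [-3.141, 0.0, -2.981]
force: [0.8, 0.4, -0.1]
width: 1.002
t: 8.63
tool_pos: [0.3883, -0.2838, 0.2149]
eef_rot: [-3.141, -0.0, 1.852]
force: [1.1, 1.2, -0.4]
width: 0.999
t: 8.88
tool_pos: [0.3881, -0.2837, 0.215]
eef_rot: [-3.141, -0.0, 1.748]
force: [-1.0, 0.6, -0.1]
width: 0.811
t 8.88 pos [ 0.3881 -0.2837  0.215 ] rot [-3.141 -0.     1.748] F [-1.   0.6 -0.1] w 0.811
shift cm [ 0.09 -0.7  11.5 ] turnz deg 0.62
```

View pics/w4.png

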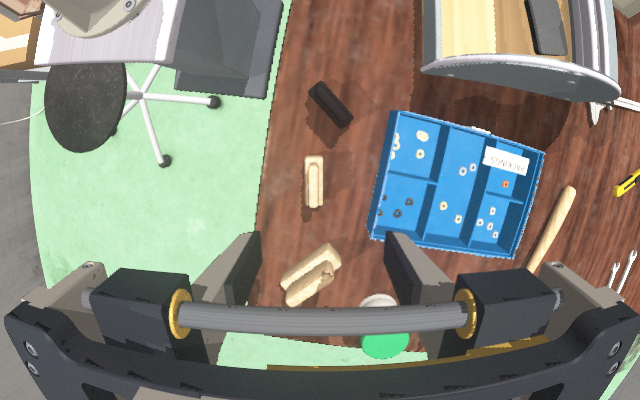

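The small stamp is at wrist (314,182), between the black one at (330,105) and the large one at (310,275).

```bash
python3 - <<'E'
from h import *
w=viewer.grab_frame("wrist"); crop(w,290,140,350,220,8,"pics/w4c.png")
hsv=cv2.cvtColor(w["pixels"],cv2.COLOR_BGR2HSV); m=((hsv[...,2]>120)&(hsv[...,1]<150)).astype(np.uint8)
c=blob(w,m,295,145,340,220); r=cv2.minAreaRect(c); print(r)
for p in cv2.boxPoints(r): print(p,wonz(w,*p,0),wonz(w,*p,.022),wonz(w,*p,.051))
E
```

```text
((317.0, 182.0), (74.0, 44.0), 90.0)
[295. 145.] [ 0.34786921 -0.24904963  0.        ] [ 0.34942546 -0.24678662  0.022     ] [ 0.35147688 -0.24380356  0.051     ]
[339. 145.] [ 0.40183752 -0.23947362  0.        ] [ 0.40031521 -0.23775686  0.022     ] [ 0.39830853 -0.23549386  0.051     ]
[339. 219.] [ 0.42014105 -0.33462692  0.        ] [ 0.41757463 -0.32748225  0.022     ] [ 0.41419163 -0.31806428  0.051     ]
[295. 219.] [ 0.36309979 -0.34490432  0.        ] [ 0.36378723 -0.33717339  0.022     ] [ 0.3646934  -0.32698262  0.051     ]
```

View pics/w4c.png

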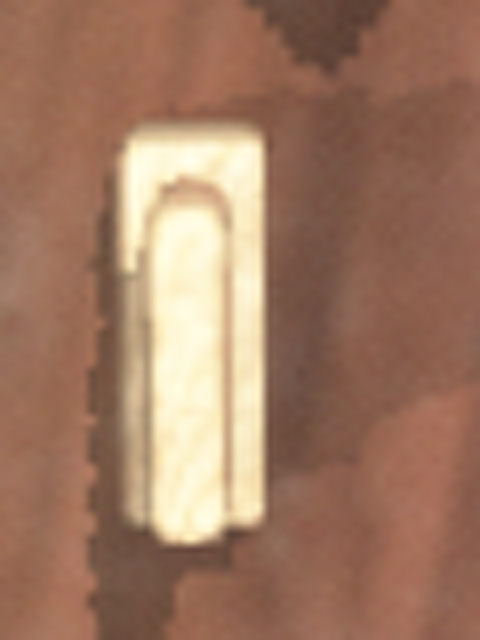

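```bash
python3 - <<'E'
from h import *
w=viewer.grab_frame("wrist")
C=lambda x,y:((x+.5)/8-.5+290,(y+.5)/8-.5+140)
g=[wonz(w,*C(*p),.051) for p in((189,200),(189,543),(152,370),(227,370))]
f=[wonz(w,*C(*p),.022) for p in((122,130),(266,130),(266,525),(122,525))]
for p in g+f: print(p.round(4))
G=(g[0]+g[1])/2; print("grip",G,(g[2]+g[3])/2,np.linalg.norm(g[0]-g[1]),np.linalg.norm(g[2]-g[3])); F=sum(f)/4; print("foot",F)
d=g[0]-g[1]; print("yaw",np.arctan2(-d[0],d[1]))
for i in range(4): e=f[i-1]-f[i]; print(np.linalg.norm(e).round(4),np.arctan2(-e[0],e[1]).round(3))
t=viewer.grab_frame("top"); crop(t,375,235,415,265,14,"pics/t4.png")
go([*G[:2],.10],.166+np.pi/2)
E
```

```text
[ 0.3745 -0.2616  0.051 ]
[ 0.3827 -0.3096  0.051 ]
[ 0.3735 -0.2859  0.051 ]
[ 0.3837 -0.2841  0.051 ]
[ 0.3629 -0.2575  0.022 ]
[ 0.3838 -0.2538  0.022 ]
[ 0.3945 -0.3134  0.022 ]
[ 0.3728 -0.3173  0.022 ]
grip [ 0.37861473 -0.28559213  0.051     ] [ 0.37859588 -0.28499108  0.051     ] 0.048788512655023236 0.010389016905098868
foot [ 0.37851407 -0.28548693  0.022     ]
yaw 0.17027933848513516
0.0607 -2.977
0.0212 1.745
0.0606 0.178
0.022 -1.393
t 9.08 pos [ 0.3877 -0.2835  0.2152] rot [-3.141 -0.     1.746] F [-0.5 -0.1  0.7] w 0.801
shift cm [-0.05 -0.93 11.52] turnz deg 0.54
```

View pics/t4.png

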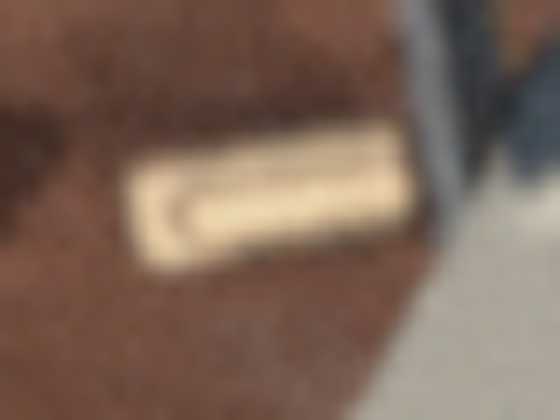

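```bash
python3 - <<'E'
from h import *
w=viewer.grab_frame("wrist"); s=viewer.grab_frame("scene"); crop(s,225,145,275,180,14,"pics/s4.png")
o1,d1=ray(s,(403.5)/6-.5+180,(145.5)/6-.5+135); o2,d2=wray(w,(189.5)/8-.5+290,(371.5)/8-.5+140)
d1/=np.linalg.norm(d1);d2/=np.linalg.norm(d2)
A=np.c_[d1,-d2];k=np.linalg.lstsq(A,o2-o1,rcond=None)[0];print(o1+k[0]*d1,o2+k[1]*d2)
E
```

```text
[ 0.37833733 -0.28549912  0.04329888] [ 0.37848759 -0.28676525  0.04358742]
```

View pics/s4.png

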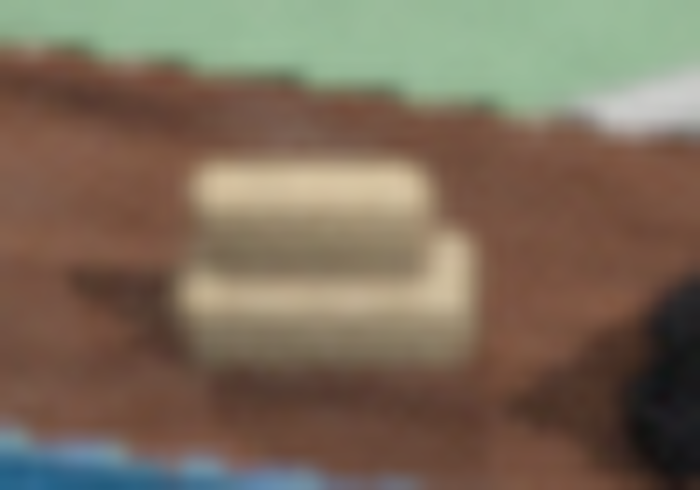

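```bash
python3 -m pendant '[-0.05,-0.9,3.4,0,0,0.2,0.55, 0,0,3.5,0,0,0,0.55, 0,0,3.5,0,0,0,0.55, 0,0,3.5,0,0,0,0.55, 0,0,2,0,0,0,0.55, 0,0,0,0,0,0,0.55, 0,0,0,0,0,0,0.55]'
python3 - <<'E'
from h import *
go([.3786,-.2857,.024],.172+np.pi/2)
w=viewer.grab_frame("wrist"); crop(w,200,80,440,300,3,"pics/w5.png")
E
```

```text
t: 9.77
tool_pos: [0.3783, -0.2851, 0.0559]
eef_rot: [-3.14, -0.002, 1.741]
force: [-0.4, 0.4, 0.0]
width: 0.546
t 9.77 pos [ 0.3783 -0.2851  0.0559] rot [-3.140e+00 -2.000e-03  1.741e+00] F [-0.4  0.4  0. ] w 0.546
shift cm [-0.07  0.03  3.19] turnz deg -0.1
```

View pics/w5.png

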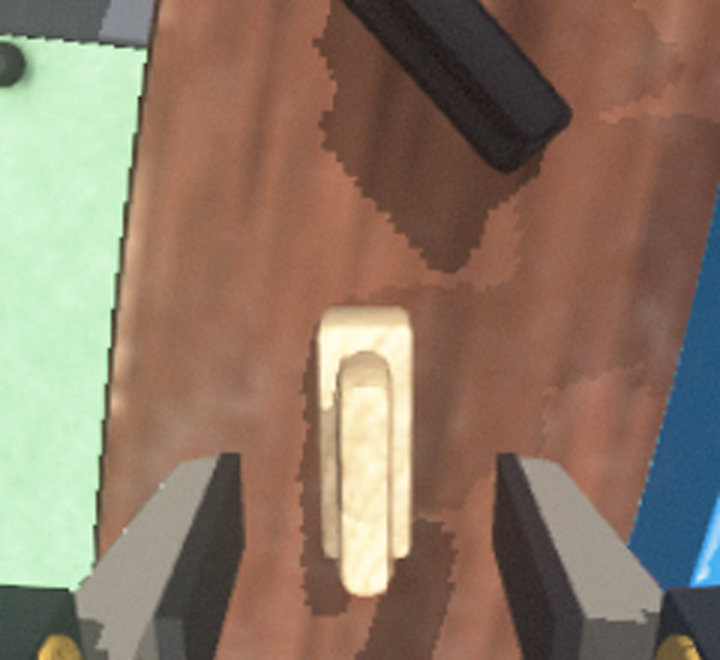

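The stamp is centred between the fingers, at crop (365,470). I go down and grip.

```bash
python3 -m pendant '[0,0,1.6,0,0,0,0.55, 0,0,1.6,0,0,0,0.55, 0,0,0,0,0,0,0.55, 0,0,0,0,0,0,0, 0,0,0,0,0,0,0, 0,0,0,0,0,0,0, 0,0,0,0,0,0,0, 0,0,0,0,0,0,0, 0,0,0,0,0,0,0, 0,0,0,0,0,0,0]'
python3 - <<'E'
from h import *
go([.3786,-.2857,.024],.172+np.pi/2)
w=viewer.grab_frame("wrist"); crop(w,200,80,440,300,3,"pics/w6.png")
E
```

```text
t: 10.65
tool_pos: [0.3789, -0.2856, 0.0246]
eef_rot: [3.141, 0.0, 1.741]
force: [-0.6, -0.2, 5.3]
width: 0.132
t 10.65 pos [ 0.3789 -0.2856  0.0246] rot [3.141 0.    1.741] F [-0.6 -0.2  5.3] w 0.132
shift cm [-0.   -0.04  0.06] turnz deg -0.13
```

View pics/w6.png

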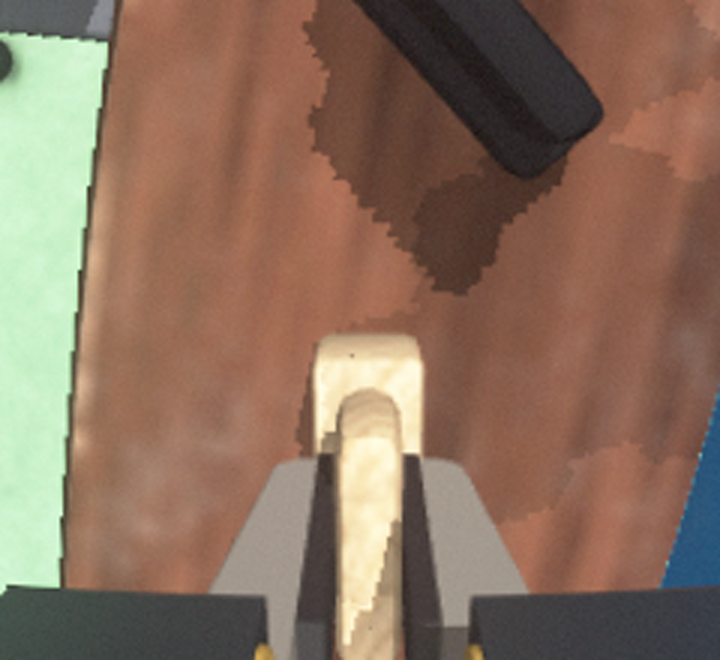

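```bash
python3 -m pendant '[0,0,-2,0,0,0,0, 0,0,-3,0,0,0,0, 0,0,-3,0,0,0,0, 0,0,-3,0,0,0,0, 0,0,-3,0,0,0,0, 0,0,-2,0,0,0,0, 0,0,0,0,0,0,0]' && python3 -m pendant '[0,0,0,0,0,-6.9,0, 0,0,0,0,0,-6.9,0, 0,0,0,0,0,-6.9,0, 0,0,0,0,0,-6.9,0, 0,0,0,0,0,-6.9,0, 0,0,0,0,0,-6.9,0, 0,0,0,0,0,-6.9,0, 0,0,0,0,0,-6.9,0, 0,0,0,0,0,-6.9,0, 0,0,0,0,0,-6.9,0, 0,0,0,0,0,-6.9,0, 0,0,0,0,0,-6.9,0]' && python3 -m pendant '[0,0,0,0,0,-6.5,0, 0,0,0,0,0,0,0, 0,0,0,0,0,0,0]'
python3 - <<'E'
from h import *
go(boxpt(-.062,0,.16),YAW)
w=viewer.grab_frame("wrist"); cv2.imwrite("pics/w7.png",w["pixels"])
E
```

```text
t: 11.28
tool_pos: [0.3807, -0.2869, 0.1883]
eef_rot: [3.137, 0.005, 1.74]
force: [0.8, -0.8, -0.6]
width: 0.13
t: 12.28
tool_pos: [0.3781, -0.285, 0.183]
eef_rot: [3.14, -0.001, -3.092]
force: [-0.4, -0.3, -0.2]
width: 0.126
t: 12.53
tool_pos: [0.3783, -0.2851, 0.1834]
eef_rot: [3.141, -0.001, -2.988]
force: [0.6, 0.6, 1.0]
width: 0.133
t 12.53 pos [ 0.3783 -0.2851  0.1834] rot [ 3.141e+00 -1.000e-03 -2.988e+00] F [0.6 0.6 1. ] w 0.133
shift cm [-20.14  29.07   2.35] turnz deg -0.18
```

View pics/w7.png

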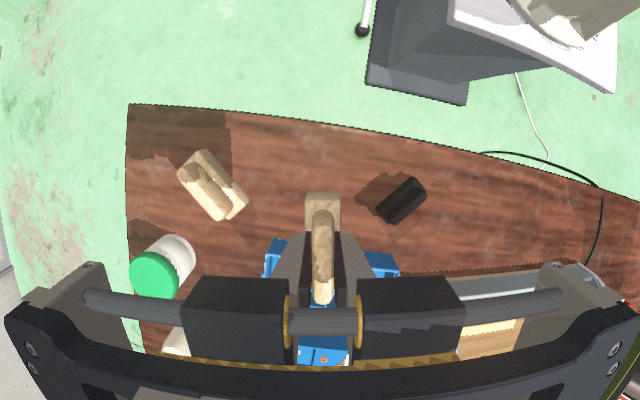

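```bash
python3 -m pendant '[-2.24,3.23,0,0,0,-0.2,0, -2.24,3.23,0,0,0,0,0, -2.24,3.23,0,0,0,0,0, -2.24,3.23,0,0,0,0,0, -2.24,3.23,0,0,0,0,0, -2.24,3.23,0,0,0,0,0, -2.24,3.23,0.6,0,0,0,0, -2.24,3.23,0.8,0,0,0,0, -2.24,3.23,0.8,0,0,0,0, 0,0,0,0,0,0,0, 0,0,0,0,0,0,0]'
python3 - <<'E'
from h import *
go(boxpt(-.062,0,.036),YAW); kn()
w=viewer.grab_frame("wrist"); cv2.imwrite("pics/w8.png",w["pixels"])
s=viewer.grab_frame("scene"); crop(s,260,100,440,260,4,"pics/s8.png")
E
```

```text
t: 13.5
tool_pos: [0.5313, 0.0355, 0.1613]
eef_rot: [3.141, -0.001, -2.98]
force: [-0.1, -1.3, -0.1]
width: 0.128
t 13.5 pos [0.5313 0.0355 0.1613] rot [ 3.141e+00 -1.000e-03 -2.980e+00] F [-0.1 -1.3 -0.1] w 0.128
shift cm [-0.13 -0.26 12.53] turnz deg 0.26
box x,y,z-axis -0.0631 0.0026 0.1403 r 0.1538 q 0.9 [-0.1 -1.3 -0.1] [-0.03  0.03  0.02] 13.5
```

View pics/w8.png

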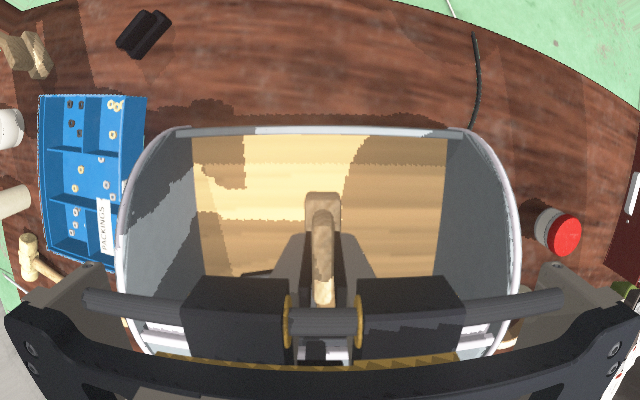

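View pics/s8.png

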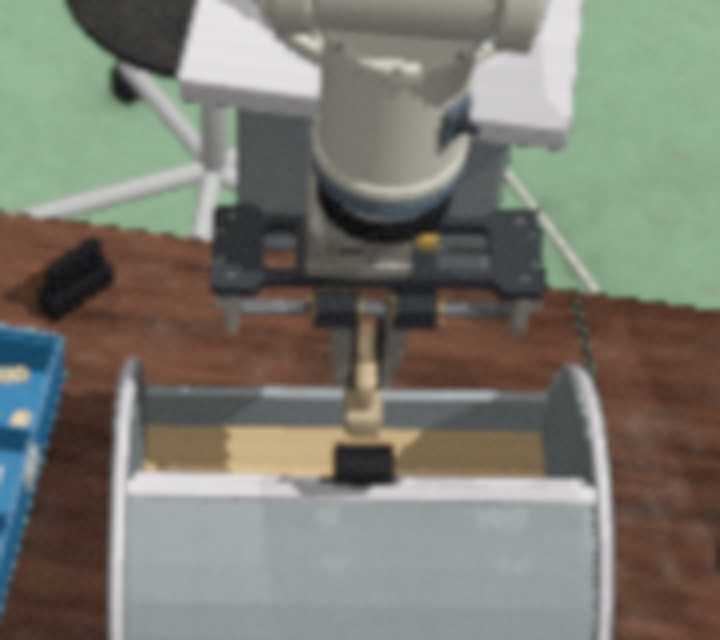

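Held over the free floor. I go down most of the way, then feel for contact.

```bash
python3 -m pendant '[-0.1,-0.25,3,0,0,0.2,0, 0,0,3,0,0,0,0, 0,0,3,0,0,0,0, 0,0,2.5,0,0,0,0, 0,0,0.7,0,0,0,0, 0,0,0,0,0,0,0, 0,0,0,0,0,0,0]'
python3 -c "
from h import *
go(boxpt(-.062,0,.035),YAW)"
```

```text
t: 14.18
tool_pos: [0.5329, 0.0306, 0.0411]
eef_rot: [-3.142, 0.0, -2.986]
force: [0.9, 0.1, 1.2]
width: 0.127
t 14.18 pos [0.5329 0.0306 0.0411] rot [-3.142  0.    -2.986] F [0.9 0.1 1.2] w 0.127
shift cm [-0.02  0.25  0.61] turnz deg -0.07
```

```bash
python3 -m pendant '[0,0,0.25,0,0,0,0, 0,0,0.2,0,0,0,0, 0,0,0,0,0,0,0, 0,0,0,0,0,0,0]'; python3 -m pendant '[0,0,0.1,0,0,0,0, 0,0,0,0,0,0,0, 0,0,0,0,0,0,0]'; python3 -m pendant '[0,0,0.1,0,0,0,0, 0,0,0,0,0,0,0, 0,0,0,0,0,0,0]'
```

```text
t: 14.52
tool_pos: [0.5331, 0.0315, 0.0365]
eef_rot: [-3.141, 0.001, -2.984]
force: [0.0, 0.1, -0.4]
width: 0.129
t: 14.77
tool_pos: [0.5327, 0.0315, 0.0349]
eef_rot: [-3.142, 0.0, -2.984]
force: [-0.3, 0.3, 0.4]
width: 0.129
t: 15.02
tool_pos: [0.5329, 0.0315, 0.0346]
eef_rot: [-3.142, 0.0, -2.984]
force: [-2.9, -0.2, 10.3]
width: 0.129
```

Contact is felt (10 N up at z 0.0346). I let go and rise.

```bash
python3 -m pendant '[0,0,-0.05,0,0,0,0, 0,0,0,0,0,0,0.45, 0,0,0,0,0,0,0.45, 0,0,0,0,0,0,0.45, 0,0,0,0,0,0,0.45, 0,0,-1,0,0,0,0.45, 0,0,-2.5,0,0,0,0.45, 0,0,-3,0,0,0,0.5, 0,0,-3,0,0,0,0.7, 0,0,-3,0,0,0,0.7, 0,0,-3,0,0,0,0.7, 0,0,0,0,0,0,0.7]'
python3 - <<'E'
from h import *
go(boxpt(-.062,0,.035),YAW)
w=viewer.grab_frame("wrist"); cv2.imwrite("pics/w9.png",w["pixels"])
s=viewer.grab_frame("scene"); crop(s,260,100,440,260,4,"pics/s9.png")
E
```

```text
t: 16.02
tool_pos: [0.5359, 0.0316, 0.1957]
eef_rot: [-3.141, 0.009, -2.984]
force: [1.2, -0.4, 2.1]
width: 0.698
t 16.02 pos [0.5359 0.0316 0.1957] rot [-3.141  0.009 -2.984] F [ 1.2 -0.4  2.1] w 0.698
shift cm [ 0.43  0.21 16.07] turnz deg 0.02
```

View pics/w9.png

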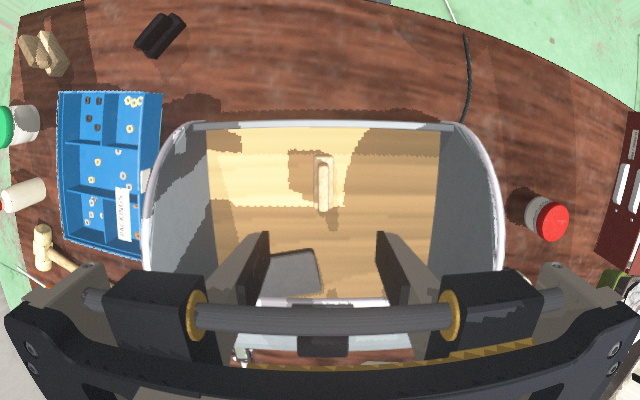

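View pics/s9.png

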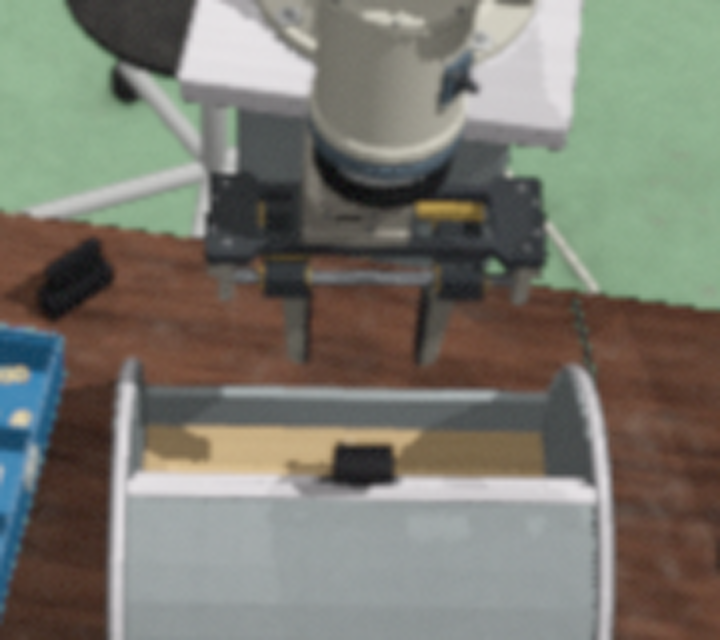

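The stamp stands upright on the floor at wrist (324,185), with the ink pad behind it. Next I shut the cover.

```bash
python3 -m pendant '[0,0,-3,0,0,0,0.7, 0,0,-3,0,0,0,0.7, -2,0,0,0,0,0,0.7, -2,0,0,0,0,0,0.7, -2,0,0,0,0,0,0.7, -2,0,0,0,0,0,0.7, 0,0,0,0,0,0,0.7, 0,0,0,0,0,0,0.7]'
python3 - <<'E'
from h import *
go([.618,.0445,.178],YAW)
E
```

```text
t: 16.78
tool_pos: [0.611, 0.044, 0.2473]
eef_rot: [3.141, -0.003, -2.984]
force: [-0.0, -0.2, 0.2]
width: 0.701
t 16.78 pos [0.611  0.044  0.2473] rot [ 3.141e+00 -3.000e-03 -2.984e+00] F [-0.  -0.2  0.2] w 0.701
shift cm [-0.72 -0.06  6.93] turnz deg 0.03
```

```bash
python3 -m pendant '[-0.7,-0.05,2.3,0,0,0,0.7, 0,0,2.3,0,0,0,0.7, 0,0,2.2,0,0,0,0.7, 0,0,0,0,0,0,0.7, 0,0,0,0,0,0,0, 0,0,0,0,0,0,0, 0,0,0,0,0,0,0, 0,0,0,0,0,0,0, 0,0,0,0,0,0,0, 0,0,0,0,0,0,0]'
python3 - <<'E'
from h import *
kn()
qs=np.linspace(1.45,-.0,20); a=.248+qs
bx=-15.7*np.cos(a);bz=15.7*np.sin(a)
print(np.c_[-np.diff(bx),-np.diff(bz)].round(2).tolist())
E
```

```text
t: 17.62
tool_pos: [0.6192, 0.0448, 0.1826]
eef_rot: [3.142, 0.002, -2.984]
force: [-1.1, 0.7, 6.3]
width: 0.388
box x,y,z-axis 0.0252 -0.002 0.1616 r 0.1636 q 1.478 [-1.1  0.7  6.3] [ 0.14  0.24 -0.1 ] 17.6167
[[1.19, -0.11], [1.2, -0.02], [1.2, 0.08], [1.19, 0.17], [1.17, 0.26], [1.15, 0.35], [1.12, 0.43], [1.08, 0.52], [1.04, 0.6], [0.99, 0.67], [0.94, 0.75], [0.88, 0.82], [0.81, 0.88], [0.74, 0.94], [0.67, 0.99], [0.59, 1.04], [0.51, 1.08], [0.42, 1.12], [0.34, 1.15]]
```

```bash
python3 -m pendant '[1.19,0,-0.11,0,0,0,0, 1.2,0,-0.02,0,0,0,0, 1.2,0,0.08,0,0,0,0, 1.19,0,0.17,0,0,0,0, 1.17,0,0.26,0,0,0,0, 1.15,0,0.35,0,0,0,0, 1.12,0,0.43,0,0,0,0, 1.08,0,0.52,0,0,0,0, 1.04,0,0.6,0,0,0,0, 0,0,0,0,0,0,0]'
python3 - <<'E'
from h import *
kn(.009)
E
```

```text
t: 18.45
tool_pos: [0.5152, 0.0286, 0.1594]
eef_rot: [3.141, 0.0, -2.984]
force: [-5.8, 2.2, 10.7]
width: 0.389
box x,y,z-axis -0.08 -0.0017 0.1334 r 0.1555 q 0.782 [-5.8  2.2 10.7] [ 0.37  0.83 -0.09] 18.45
```

```bash
python3 -m pendant '[0.99,0,0.65,0,0,0,0, 0.94,0,0.72,0,0,0,0, 0.88,0,0.79,0,0,0,0, 0.81,0,0.86,0,0,0,0, 0.74,0,0.94,0,0,0,0, 0.67,0,0.99,0,0,0,0, 0.59,0,1.04,0,0,0,0, 0,0,0,0,0,0,0]'
python3 - <<'E'
from h import *
kn(.009)
E
```

```text
t: 19.12
tool_pos: [0.4593, 0.0199, 0.0977]
eef_rot: [3.141, -0.002, -2.985]
force: [-2.9, 4.7, -1.1]
width: 0.388
box x,y,z-axis -0.1366 -0.0016 0.0717 r 0.1542 q 0.235 [-2.9  4.7 -1.1] [ 0.73  0.29 -0.07] 19.1167
```

```bash
python3 -m pendant '[0.5,0,1.08,0,0,0,0, 0.42,0,1.12,0,0,0,0, 0.3,0,1,0,0,0,0, 0,0,0,0,0,0,0]'
python3 -c "
from h import *
kn(.009)"; python3 -m pendant '[0.1,0,0.4,0,0,0,0, 0,0,0,0,0,0,0]'
python3 -c "
from h import *
kn(.009)"
```

```text
t: 19.45
tool_pos: [0.4475, 0.0181, 0.0656]
eef_rot: [3.141, -0.003, -2.985]
force: [-3.4, 5.0, -0.8]
width: 0.391
box x,y,z-axis -0.1486 -0.0015 0.0396 r 0.1538 q 0.013 [-3.4  5.  -0.8] [ 0.93  0.42 -0.11] 19.45
t: 19.62
tool_pos: [0.4467, 0.0179, 0.0623]
eef_rot: [3.141, -0.003, -2.985]
force: [-4.7, 5.6, 0.4]
width: 0.39
box x,y,z-axis -0.1494 -0.0015 0.0363 r 0.1537 q -0.01 [-4.7  5.6  0.4] [ 0.9   0.52 -0.09] 19.6167
```

```bash
python3 -m pendant '[0.1,0,0.3,0,0,0,0, 0.05,0,0.3,0,0,0,0, 0,0,0,0,0,0,0]'
python3 -c "
from h import *
kn(.009)"; python3 -m pendant '[0.1,0,0.3,0,0,0,0, 0,0,0,0,0,0,0]'
python3 -c "
from h import *
kn(.009)"
```

```text
t: 19.87
tool_pos: [0.4476, 0.0181, 0.0586]
eef_rot: [3.141, 0.001, -2.985]
force: [-6.2, 6.8, 24.4]
width: 0.387
box x,y,z-axis -0.1485 -0.0015 0.0326 r 0.152 q -0.032 [-6.2  6.8 24.4] [ 1.33  1.29 -0.04] 19.8667
t: 20.03
tool_pos: [0.4484, 0.0182, 0.0565]
eef_rot: [3.141, 0.005, -2.985]
force: [-5.6, 8.5, 32.2]
width: 0.389
box x,y,z-axis -0.1476 -0.0016 0.0305 r 0.1508 q -0.044 [-5.6  8.5 32.2] [ 1.71  1.05 -0.04] 20.0333
```

```bash
python3 -m pendant '[0,0,-0.1,0,0,0,0.7, 0,0,0,0,0,0,0.7, 0,0,0,0,0,0,0.7, 0,0,0,0,0,0,0.7, 0,0,-1.5,0,0,0,0.7, 0,0,-3,0,0,0,0.7, 0,0,-3.5,0,0,0,0.7, 0,0,-3.5,0,0,0,0.7, 3,0,-2,0,0,0,0.7, 3,0,0,0,0,0,0.7, 0,0,0,0,0,0,0.7]'
python3 - <<'E'
from h import *
kn()
w=viewer.grab_frame("wrist"); cv2.imwrite("pics/w10.png",w["pixels"])
s=viewer.grab_frame("scene"); crop(s,270,160,430,300,5,"pics/s10.png")
E
```

```text
t: 20.95
tool_pos: [0.382, 0.0072, 0.1898]
eef_rot: [-3.142, -0.002, -2.984]
force: [0.1, 0.5, -0.9]
width: 0.7
box x,y,z-axis -0.215 -0.0021 0.1688 r 0.2734 q 0.418 [ 0.1  0.5 -0.9] [0.07 0.05 0.03] 20.95
```

View pics/w10.png

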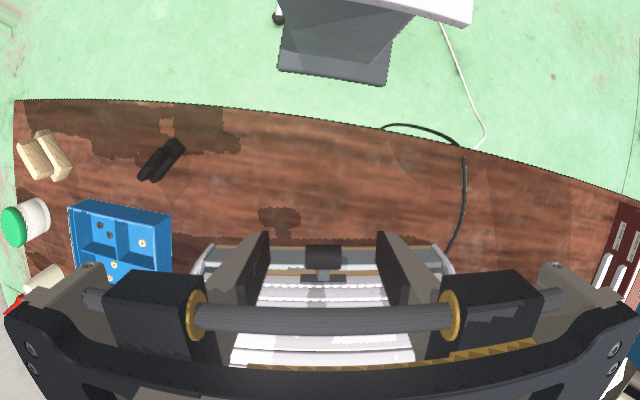

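View pics/s10.png

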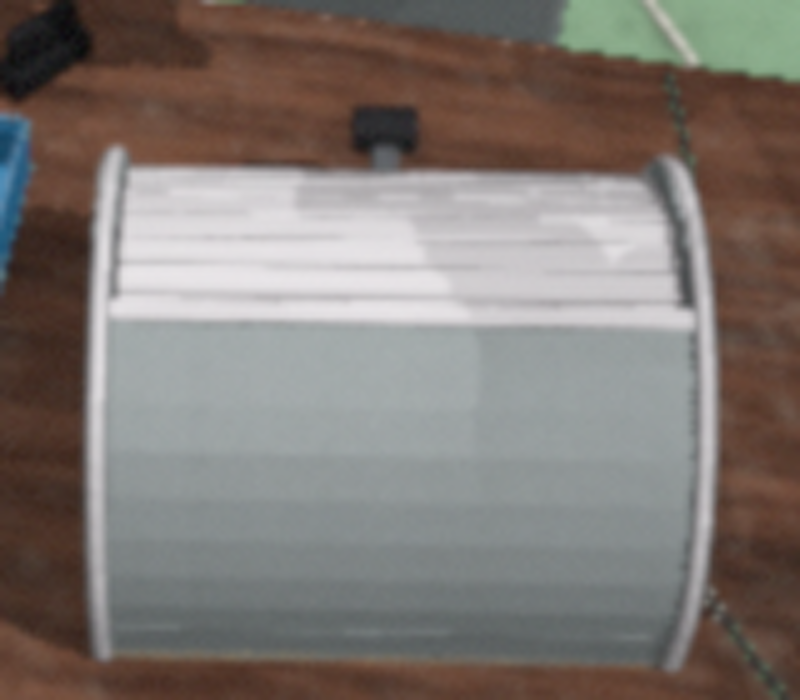

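```bash
python3 - <<'E'
from h import *
w=viewer.grab_frame("wrist"); crop(w,190,230,460,320,3,"pics/w10c.png")
t=viewer.grab_frame("top"); crop(t,220,120,350,240,5,"pics/t10.png")
s=viewer.grab_frame("scene")
C=lambda x,y:((x+.5)/5-.5+270,(y+.5)/5-.5+160)
o1,d1=ray(s,*C(385,130)); o2,d2=wray(w,323,257)
d1/=np.linalg.norm(d1);d2/=np.linalg.norm(d2)
k=np.linalg.lstsq(np.c_[d1,-d2],o2-o1,rcond=None)[0];print(o1+k[0]*d1,o2+k[1]*d2)
q=0; print("shut",boxpt(-.157*np.cos(.248),0,.035+.157*np.sin(.248)),proj(s,boxpt(-.157*np.cos(.248),0,.035+.157*np.sin(.248))),C(385,130))
E
```

```text
[0.4476746  0.01919438 0.07687309] [0.44779373 0.0180206  0.07683799]
shut [0.44367527 0.01900317 0.07353811] (np.float64(346.66246298478467), np.float64(185.13591141077137)) (346.6, 185.6)
```

View pics/w10c.png

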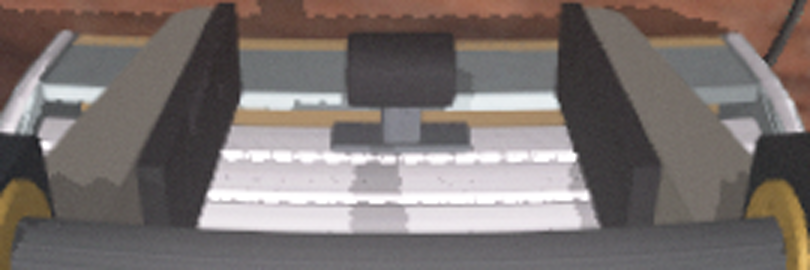

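View pics/t10.png

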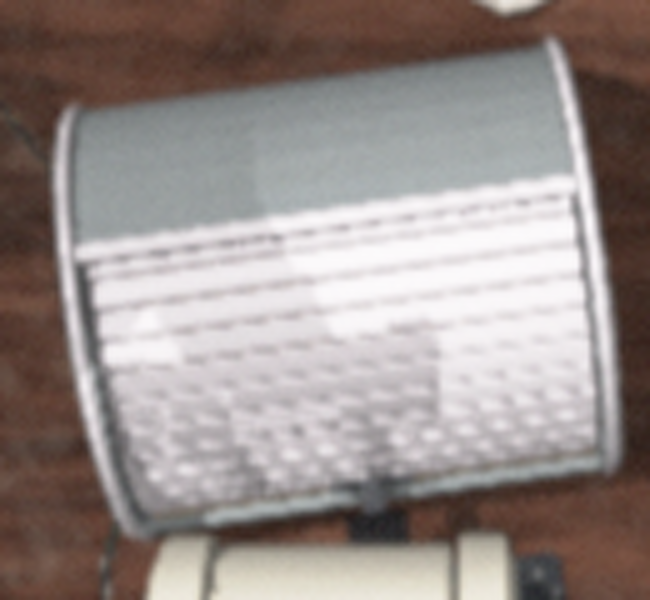

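The strip between slats and sill leaves a few mm of doubt: knob z measures 0.077 against 0.0735 when shut. I check by pressing the shut fingertips gently down on the knob.

```bash
python3 -m pendant '[-2,0,0,0,0,0,0, -2,0,0,0,0,0,0, -2,0,0,0,0,0,0, 0,0,0,0,0,0,0, 0,0,0,0,0,0,0, 0,0,0,0,0,0,0]'
python3 -c "
from h import *
go([.4455,.019,.092],YAW)"
```

```text
t: 21.7
tool_pos: [0.4448, 0.0171, 0.1888]
eef_rot: [3.141, -0.002, -2.984]
force: [-0.6, 0.2, 0.2]
width: 0.287
t 21.7 pos [0.4448 0.0171 0.1888] rot [ 3.141e+00 -2.000e-03 -2.984e+00] F [-0.6  0.2  0.2] w 0.287
shift cm [-0.12  0.17  9.68] turnz deg 0.04
```

```bash
python3 -m pendant '[-0.1,0.15,2.4,0,0,0,0, 0,0,2.4,0,0,0,0, 0,0,2.4,0,0,0,0, 0,0,1.8,0,0,0,0, 0,0,0.3,0,0,0,0, 0,0,0,0,0,0,0]'; python3 -m pendant '[0,0,0.3,0,0,0,0, 0,0,0,0,0,0,0]';python3 -m pendant '[0,0,0.2,0,0,0,0, 0,0,0,0,0,0,0]'
```

```text
t: 22.2
tool_pos: [0.4447, 0.0186, 0.0958]
eef_rot: [3.141, -0.003, -2.984]
force: [0.2, 0.3, -0.1]
width: 0.006
t: 22.37
tool_pos: [0.4468, 0.0187, 0.0943]
eef_rot: [-3.141, 0.001, -2.984]
force: [0.3, 0.3, 0.0]
width: 0.007
t: 22.53
tool_pos: [0.4467, 0.0188, 0.0921]
eef_rot: [-3.141, 0.001, -2.984]
force: [0.2, 0.2, 0.2]
width: 0.003
```

```bash
python3 -m pendant '[0,0,0.2,0,0,0,0, 0,0,0,0,0,0,0]'; python3 -m pendant '[0,0,0.2,0,0,0,0, 0,0,0,0,0,0,0]';python3 -m pendant '[0,0,0.15,0,0,0,0, 0,0,0,0,0,0,0]'
```

```text
t: 22.7
tool_pos: [0.4464, 0.0187, 0.0897]
eef_rot: [-3.142, 0.0, -2.984]
force: [-0.3, 0.3, 0.0]
width: 0.007
t: 22.87
tool_pos: [0.4462, 0.0188, 0.0874]
eef_rot: [3.142, -0.0, -2.984]
force: [-0.7, 0.4, 0.1]
width: 0.004
t: 23.03
tool_pos: [0.4464, 0.0188, 0.0866]
eef_rot: [3.142, -0.0, -2.984]
force: [-4.0, -0.7, 11.8]
width: 0.008
```

```bash
python3 -m pendant '[0,0,0.15,0,0,0,0, 0,0,0,0,0,0,0]'; python3 -m pendant '[0,0,-1,0,0,0,0, 0,0,-3,0,0,0,0, 0,0,-3.5,0,0,0,0, 2,0,-3.5,0,0,0,0.3, 4,0,0,0,0,0,0.5, 4,0,0,0,0,0,0.5, 0,0,0,0,0,0,0.5, 0,0,0,0,0,0,0.5]'
python3 - <<'E'
from h import *
w=viewer.grab_frame("wrist"); cv2.imwrite("pics/w11.png",w["pixels"]); t=viewer.grab_frame("top"); cv2.imwrite("pics/t11.png",t["pixels"])
E
```

```text
t: 23.2
tool_pos: [0.4465, 0.0188, 0.0863]
eef_rot: [3.142, -0.0, -2.984]
force: [-8.9, -0.0, 30.6]
width: 0.003
t: 23.87
tool_pos: [0.3461, 0.0029, 0.1948]
eef_rot: [-3.141, 0.001, -2.985]
force: [0.3, 0.1, -0.3]
width: 0.347
```

View pics/w11.png

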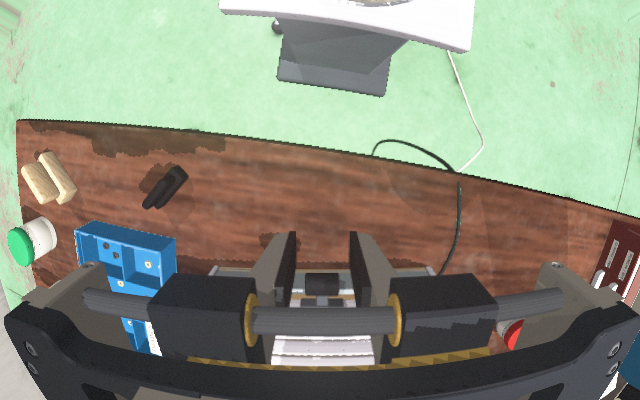

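View pics/t11.png

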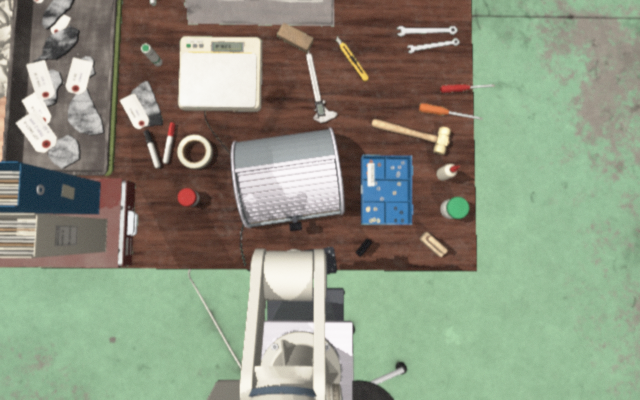

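The knob met a hard stop at fingertip z 0.0863, where shut predicts 0.0865, with 30 N and no give. The other things in view are where they were, and the arm is clear. I hand the job in.

```bash
python3 -c "
from bench import env
print(env.job_done())"
```

```text
the job is handed in; nothing more can be done
None
```

I rolled the cover back to its rear stop and set the smaller pale stamp upright on the box floor in front of the ink pad. I felt 10 N of contact with the floor before letting go. Then I rolled the cover shut and handed the job in at about 24 s.

**Cover shut:** pressing on the knob met a hard stop of 30 N at z 0.0863, where fully shut predicts 0.0865. A camera estimate of the knob height had read about 3 mm higher (0.077 against 0.0735). I trusted the press.

**Other things:** after letting go, the wrist picture showed the stamp upright with the ink pad behind it. The last top view shows the tin, tape, pot, bottle and the other two stamps in place. I did not look into the box again after the cover was shut.

**Disagreement in size:** the stamp's length matched the description (about 62 mm), but it measured narrower and lower: a foot about 22 mm wide, a grip 10–12 mm thick and about 43 mm high. I took it because it was the smaller of the two that are not black. It stands turned 90° in the box, long side front to back.

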